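Set the red-knob slide to its marker, taking out the backlash

TASK

Set the slide with the red knob so that the white index line on its carriage stands level with the yellow marker beside it. The screw has backlash, so first wind the carriage towards the knob until it is a good 15 mm past the marker, then reverse and bring it back out to the marker, leaving the screw driving it outwards. Move it by the knob only, never by touching the carriage, and leave the slide with the blue knob alone.

Things in the scene. Friction and masses are not known exactly. Their poses are not given: they have to be found in the camera images.
- stage_red: Positioning slide fixed to the desk: aluminium base 240 x 72 x 12 mm. Origin on the desk under the knob axis; x runs along the rail from knob to far end (base x = -40 to 200 mm), z up. Grey gear head (66 x 60 mm, top at 44 mm) carries the red knob at the end near the robot. The carriage behind it carries a small round steel blank flange, top 50 mm above the desk.
- stage_red_grip (a point): Centre of the knob's red bar grip, 69 mm above the desk, on the vertical knob axis. The bar is 46 mm long (this point's x), 14 mm thick (its y), 26 mm tall (56 to 82 mm above the desk); pinch it across its thickness from above. z is up; the axes turn with the knob. Under the bar is a round black skirt, 38 mm across.
- stage_red_knob (a joint): Angle of the red knob, rad: 0 at the start, growing clockwise from above; range -1.6 to 0.2. Clockwise drives the carriage outwards, counter-clockwise draws it towards the knob, 50 mm per rad. At each reversal the knob first turns 0.28 rad (the play) without moving the carriage; at the start the play is taken up outwards. Needs about 0.15 N m; stays where left.
- stage_red_index (a point): White index line of the red-knob slide's carriage, at the carriage's right-hand top edge, 41 mm above the desk and 30 mm to the side of the rail's middle line. Carriage: black, 50 mm along the rail x 60 mm, line 3 mm wide. It starts 150 mm from the knob axis and can come as near as 75 mm.
- marker_tip (a point): Tip of the yellow marker fixed beside the red-knob slide's rail, 38 mm above the desk; block 16 x 10 x 38 mm. The index line is level with it when both have the same position along the slide's x axis. It always stands 18 to 32 mm nearer the knob than the carriage's start.
- stage_red_follower (a joint): Where the nut stands within its play in the carriage of the red-knob slide, m: 0 when the nut bears on the carriage to drive it outwards, -0.014 when it bears to draw it towards the knob.
- stage_blue_index (a point): Index line of the blue-knob slide's carriage; a bystander.
- stage_blue: The other slide, of the same build, with a blue knob, a small round part on its carriage and its own yellow marker; fixed to the desk, origin under its knob axis, x along its rail. A bystander, not to be touched.
- stage_red_carriage: Carriage of the red-knob slide with the blank flange on it (not to be touched); origin under its middle, 29 mm above the desk, x along the rail.
There are look-alikes about, which are no part of the job. Of the things shaped like the part that bears marker_tip, the yellow one is meant.

How it is judged (in metres and radians):
On the way:
1. the carriage has been wound past the marker, its index line at least 10 mm nearer the knob than the marker (x of stage_red_index in the frame of marker_tip below -0.01 m), for 0.1 s.
At the end, for the whole second after the job is handed in: The index line of the red-knob slide is within 10 mm of the yellow marker along the rail, with the nut within 6 mm of bearing outwards (backlash taken up in the outward direction), and the knob at rest (x of stage_red_index in the frame of marker_tip between -0.01 and 0.01 m and value of joint stage_red_follower above -0.006 m and velocity of joint stage_red_knob between -0.05 and 0.05 rad/s); the robot touches nothing.
It fails at once if the robot pushes on the blue-knob slide (over 3 N) or its carriage moves by more than 6 mm (contact force between stage_blue and the fingers above 3 N or contact force between stage_blue and the arm above 3 N or distance of stage_blue_index from where it was at the start of the episode above 0.006 m).
It fails at once if the robot pushes the red-knob slide's carriage directly (over 3 N) (contact force between stage_red_carriage and the fingers above 3 N or contact force between stage_red_carriage and the arm above 3 N).
It also fails if it takes over 32 s, if anything falls off the work surface, if the arm or the gripper's body presses on something with over 40 N, if the wrist force passes 120 N, or if a joint passes its speed limit or range.

ROBOT

A 6-joint arm with a two-finger parallel gripper is mounted at the origin on a cart in front of the work surface, level with it; the furniture and walls round the work are solid. World frame = base frame: x ahead of the robot, y to its left, z up, the work surface at z = 0. Lengths are in mm, angles in degrees, forces in N, time in s.
With the tool pointing down it reaches from about 300 to 950 mm from the base axis. Payload 3.1 kg.
Tool frame: the origin (TCP) lies on the centre line of the jaws, within the pads' length; the fingertips stand 14 mm ahead of it and the grasp point (between the pads) lies 5 mm behind it; z points along the fingers, y is the line along which they close (so a half turn about z gives the same grasp; the last joint's range is limited). The gripper opens to 85 mm and grips with 20 to 120 N. Pads are 22 mm wide; open, the fingers measure 114 mm over their backs; the gripper's body (76 mm by 85 mm) begins 54 mm behind the grasp point. The pads swing forward as they close: fully open they stand 13 mm farther back than shut.
Start: joints at [-69.998, 17.653, 93.61, -0, 68.738, -3.994], TCP at [254.14, -571.003, 206.972] pointing down, gripper open.
Joint ranges: [-175.34, 175.34], [-45.06, 112.39], [2.9, 150.54], [-68.45, 248.45], [3.09, 151.38], [-168.51, 168.51]. Speed limits (degrees/s): [159.86, 159.86, 180, 180, 180, 180].

INTERFACE

Orientations are given as a 3x3 rotation matrix whose columns are the frame's x, y, z axes.
In Python, from station import status, optics, job gives the robot as it stands.
- The arm moves only by the tool play_rows, never from a script. Its argument "motion" is a list of rows, each a list of 5 numbers: the shift along the world's x, y, z in mm, then the turn about the world's z in rad, then the opening, from 0 (shut) to 1 (fully open). In form: [[x, y, z, turn, fingers], ...]. A call has 1 to 20 rows; each row is the pose to reach, as a shift and turn from the pose commanded when the call began; what a row does not reach only later rows make up. A row lasts 1/10 s, in which the tool goes at most 50 mm and 8.59 degrees, less where a joint would pass 70% of its speed; a pose out of reach is approached as far as the arm can. A call with a gripper value outside its range is refused whole. The fingers move at their own pace and stop on an object; "grip_force" is the grip in N (left out, the last holds). Time passes only in rows, so rows that repeat a pose let the fingers close. It gives the time, the measured TCP pose, the force, the opening and the grip force at its end, in the units of the state.
- status.state(): the state, without advancing time (a new reading comes with each control period).
- optics.read_camera(name): name is "scene" or "side" or "wrist"; returns the picture (384x512x3 uint8, blue, green, red); there is no depth.
- optics.camera_params(name): a dict with "camera_matrix" (3x3 intrinsics, pixels), "view" (4x4, takes a point from world to camera coordinates). Camera axes: x right, y down, z forward; pixel columns grow to the right and rows downward; lengths in mm; the calibration is good to about 2 mm. A picture is of the moment at which its call begins: read the wrist's pose just before it. camera_params takes no time and is no camera call; for the wrist camera it gives the pose at the moment of the call.
- job.sign_off(): hands the job in; it is judged then, once.
Trained networks look in the newest picture that a camera, given by its name, has taken for a name from the list of things; names that differ only in an ending like _2 or _b are one class to them, and where a whole thing is asked for, a point or a joint stands for the part that bears it (a point fixed in the world has none). Each returns a list of dicts, best first, with "p" (0 to 1); they miss things now and then, are a little off and sometimes report something else, mostly with a low value. They report only what shows in the picture. A call takes as long as a camera call. They do not tell look-alikes from the thing itself.
- optics.find_in(camera, name): "centre" ([x, y, z] in mm, in world coordinates, good to about 4 mm: the middle of the surface that is visible of it).
The state is a dict: "time": time; "joint_pos": joint angles; "joint_velocities": joint speeds; "joint_efforts": joint torques, N m; "tool_pos": TCP position; "eef_rot": TCP orientation; "wrist_force": force on the tool from outside, world axes, zero at the start; "ft_torque": the same for the moment, N m; "grip_width": finger opening in mm; "gripper_force": force on a finger pad.
Only numpy, scipy, OpenCV 4.12 (cv2) and the standard library are available. Lean on these libraries where they do the work, as an engineer would, in place of code of your own. Each camera call takes 0.05 s, during which the arm holds its last target. There are 200 camera calls.

## Working session

There is one attempt and no reset: what is moved stays moved. The work goes in short steps, Python scripts to look and compute and a tool call to move; the robot and the scene stay as the last step left them, time stands still between calls to the robot, and variables do not carry over. Pictures are saved under pics/ and viewed, at most 10 in all, crops included, and the job is handed in when it is done.

Besides the shell and the picture viewer there is one more tool, called in YAML: its name, and indented under it one key for each argument. play_rows: Moves the arm, as the interface text tells. Its arguments: {"type":"object","properties":{"motion":{"type":"array","items":{"type":"array","items":{"type":"number"}}},"grip_force":{"type":"number"}},"required":["motion"]}

```bash
mkdir -p pics; python3 - <<'E'
from station import status, optics, job
import cv2,numpy as np
ims=[optics.read_camera(c) for c in("scene","side")]
cv2.imwrite("pics/a.png",cv2.resize(np.vstack(ims),None,fx=0.78,fy=0.78)) 
cv2.imwrite("pics/scene.png",ims[0]);cv2.imwrite("pics/side.png",ims[1])
for c in("scene","side"):
  p=optics.camera_params(c);K=p["camera_matrix"];V=np.array(p["view"])
  for n in("stage_red_grip","stage_red_index","marker_tip","stage_red","stage_blue","stage_red_carriage"):
    for d in optics.find_in(c,n)[:4]:
      q=V@np.r_[d["centre"],1];u=K@q[:3];print(c,n,round(d["p"],2),np.round(d["centre"]),np.round(u[:2]/u[2]))
print(status.state())
E
```

```text
scene stage_red_grip 0.66 [472. 340.  66.] [225. 231.]
scene stage_red_index 0.68 [616. 323.  40.] [202. 209.]
scene marker_tip 0.65 [486. 234.  19.] [269. 232.]
scene marker_tip 0.62 [594. 276.  33.] [226. 210.]
scene marker_tip 0.51 [602. 418.  18.] [163. 234.]
scene stage_red 0.56 [491. 344.  25.] [219. 245.]
scene stage_blue 0.69 [515. 104.  30.] [310. 206.]
scene stage_red_carriage 0.63 [623. 325.  38.] [200. 209.]
side stage_red_grip 0.91 [482. 350.  68.] [279. 236.]
side stage_red_index 0.94 [623. 334.  42.] [202. 228.]
side stage_red_index 0.52 [481. 349.  67.] [280. 236.]
side marker_tip 0.52 [493. 230.  20.] [297. 227.]
side marker_tip 0.45 [600. 277.  23.] [230. 226.]
side stage_red 0.88 [532. 347.  26.] [249. 252.]
side stage_blue 0.8 [548. 105.  24.] [291. 192.]
side stage_red_carriage 0.88 [625. 334.  41.] [201. 229.]
{'time': 0.7, 'joint_pos': array([-6.99978621e+01,  1.76504472e+01,  9.36072226e+01, -1.18247611e-04,
        6.87384286e+01, -3.99203299e+00]), 'joint_velocities': array([ 0.05219124, -0.10443468,  0.04755708, -0.09878863, -0.04181112,
       -0.04219533]), 'joint_efforts': array([-6.56987268e-04, -4.15133500e+01, -2.77005798e+01, -8.43139242e-05,
        7.20094977e-04, -3.74071440e-08]), 'tool_pos': array([ 254.15240798, -571.02640775,  207.01979407]), 'eef_rot': array([[ 9.13586529e-01,  4.06644382e-01,  2.14854170e-05],
       [ 4.06644383e-01, -9.13586527e-01, -6.46467278e-05],
       [-6.65944118e-06,  6.77973038e-05, -9.99999998e-01]]), 'wrist_force': array([ 0.22690776, -0.66856652,  0.42806459]), 'ft_torque': array([ 0.00928339, -0.01726947, -0.04300087]), 'gripper_force': 0.0, 'grip_width': 85.60070964433403}
```

View pics/a.png

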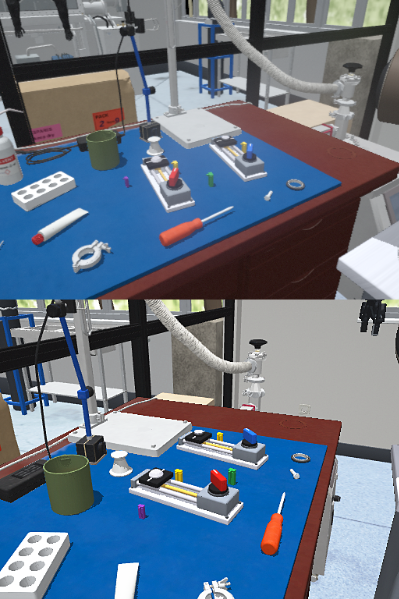

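```bash
python3 - <<'E'
import cv2,numpy as np
a=cv2.imread("pics/scene.png")[155:290,140:300];b=cv2.imread("pics/side.png")[190:280,155:320]
f=lambda i:cv2.resize(i,(640,int(i.shape[0]*640/i.shape[1])),interpolation=2)
v=f(a)[:300+240][:340] if 0 else np.hstack([cv2.resize(a,(400,338),interpolation=2),cv2.resize(b,(400,218),interpolation=2)[:218] if 0 else cv2.copyMakeBorder(cv2.resize(b,(400,218),interpolation=2),0,120,0,0,0)])
cv2.imwrite("pics/b.png",v)
from station import optics,status
p=optics.camera_params("wrist");print(p["camera_matrix"],np.linalg.inv(np.array(p["view"])).round(2))
E
```

```text
[[271.96058624   0.         254.76584215]
 [  0.         271.96058624 196.07131682]
 [  0.           0.           1.        ]] [[ 4.1000e-01 -8.7000e-01 -2.7000e-01  3.2398e+02]
 [-9.1000e-01 -3.9000e-01 -1.2000e-01 -5.4041e+02]
 [ 0.0000e+00  3.0000e-01 -9.5000e-01  3.7455e+02]
 [ 0.0000e+00  0.0000e+00  0.0000e+00  1.0000e+00]]
```

View pics/b.png

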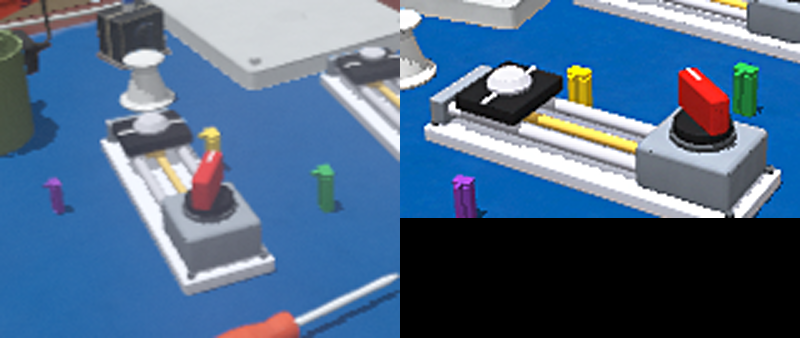

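play_rows:
  motion:
    - [12,50,10,0,1]
    - [24,100,20,0.1,1]
    - [36,150,30,0.2,1]
    - [48,196,40,0.3,1]
    - [60,244,50,0.4,1]
    - [72,292,60,0.5,1]
    - [84,340,70,0.5,1]
    - [96,388,80,0.5,1]
    - [108,436,90,0.5,1]
    - [120,484,95,0.5,1]
    - [132,532,95,0.5,1]
    - [144,580,95,0.5,1]
    - [156,628,95,0.5,1]
    - [168,676,95,0.5,1]
    - [180,724,95,0.5,1]
    - [192,772,95,0.5,1]
    - [204,820,95,0.5,1]
    - [216,868,95,0.5,1]
    - [223,916,95,0.5,1]
    - [223,916,95,0.5,1]

```text
time: 2.7
tool_pos: [477.1, 350.3, 301.1]
eef_rot: [[0.603, 0.798, -0.0], [0.798, -0.603, 0.002], [0.002, -0.002, -1.0]]
wrist_force: [-0.5, -1.0, -0.2]
grip_width: 85.3
gripper_force: 0.0
```

The crop shows yellow beside the carriage's right-hand side (scene crop 210,140; side crop 580,85). It's the only yellow block by this slide; the green (325,185) and purple (55,195) blocks are look-alikes. Now the wrist view.

```bash
cat > h.py <<'E'
from station import status, optics, job
import cv2,numpy as np
def ray(P,uv,z):
    K=np.array(P["camera_matrix"]);M=np.linalg.inv(np.array(P["view"]))
    d=M[:3,:3]@np.linalg.solve(K,[*uv,1]);o=M[:3,3];return o+d*(z-o[2])/d[2]
def proj(P,X):
    q=np.array(P["camera_matrix"])@(np.array(P["view"])@np.r_[X,1])[:3];return q[:2]/q[2]
E
python3 - <<'E'
from h import *
P=optics.camera_params("wrist");im=optics.read_camera("wrist")
cv2.imwrite("pics/w1.png",im);cv2.imwrite("pics/w1b.png",cv2.resize(im,(800,600)))
for n in("stage_red_grip","stage_red_index","marker_tip","stage_red_carriage"):
    for d in optics.find_in("wrist",n)[:4]: print(n,round(d["p"],2),np.round(d["centre"],1),proj(P,d["centre"]).round())
np.save("P1.npy",P,allow_pickle=True)
h=cv2.cvtColor(im,cv2.COLOR_BGR2HSV)
for nm,m in(("red",cv2.inRange(h,(0,150,60),(8,255,255))|cv2.inRange(h,(172,150,60),(180,255,255))),("yel",cv2.inRange(h,(20,150,80),(32,255,255)))):
    k,l,s,c=cv2.connectedComponentsWithStats(m)
    for i in range(1,k):
        if s[i,4]>40: print(nm,s[i],c[i].round(1))
E
```

```text
stage_red_grip 0.85 [484.2 344.9  81.1] [261. 166.]
stage_red_grip 0.72 [598.2 278.3  37.2] [344. 151.]
stage_red_index 0.97 [630.6 320.9  41. ] [348. 116.]
marker_tip 0.66 [494.7 227.9  37.1] [307. 212.]
marker_tip 0.64 [597.1 278.1  34.1] [343. 151.]
stage_red_carriage 0.76 [632.7 323.3  41.2] [348. 113.]
red [   0    0  243  281 2468] [107.4 128.2]
red [166 159  47  47 827] [188.4 181. ]
red [250 163  30  14 287] [262.3 168.8]
red [ 420  251   92   96 3494] [486.3 295. ]
red [276 317  10  13  44] [280.3 323.5]
red [389 353  45  31 950] [410.1 370.8]
yel [337 146  14  10  93] [343.2 150.6]
yel [400 252  16  14 114] [407.6 258.4]
```

View pics/w1b.png

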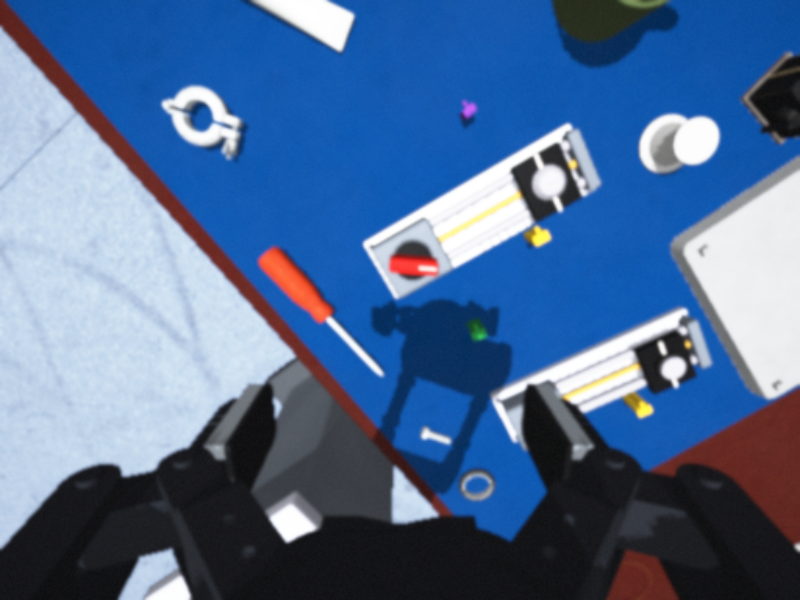

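```bash
python3 - <<'E'
import cv2
im=cv2.imread("pics/w1.png")[70:196,225:395]
cv2.imwrite("pics/w1c.png",cv2.resize(im,None,fx=4.7,fy=4.7,interpolation=cv2.INTER_CUBIC))
E
```

```text
(no output)
```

View pics/w1c.png

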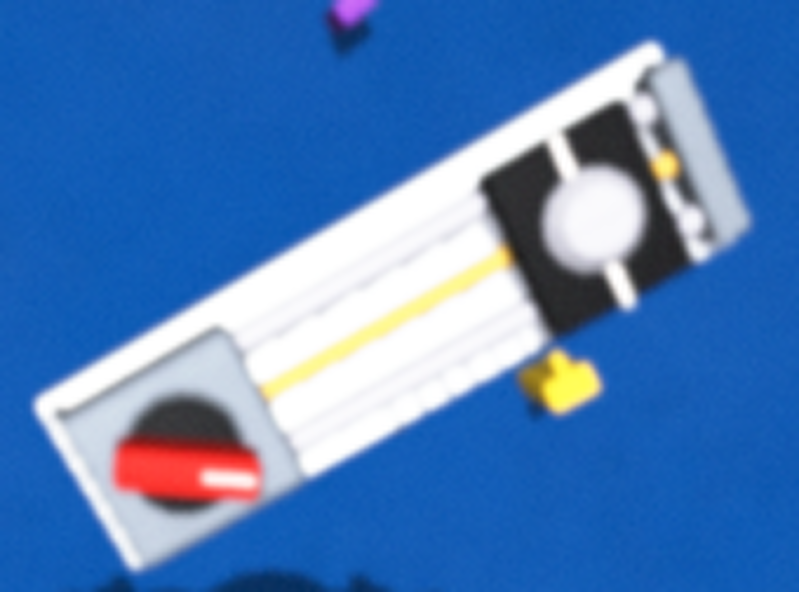

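```bash
python3 - <<'E'
from h import *
P=np.load("P1.npy",allow_pickle=True).item()
r=lambda u,v,z:ray(P,(u/4.7+225,v/4.7+70),z)
a,b=r(42,402,12),r(655,45,12);e=(b-a)[:2];L=np.hypot(*e);e/=L;print("rail",L,np.degrees(np.arctan2(e[1],e[0])))
n=np.array([-e[1],e[0]])
c=[r(*p,82) for p in((117,440),(262,452),(258,502),(115,486))];g=np.mean(c,0)
print("grip",g.round(1),"skirt",r(187,455,50).round(1))
d=c[1]-c[0]+c[2]-c[3];print("bar yaw",np.degrees(np.arctan2(d[1],d[0])),np.hypot(*d[:2])/2)
w=r(255,481,82)-r(202,475,82);print("ptr yaw",np.degrees(np.arctan2(w[1],w[0])))
i1,i0=r(627,303,41),r(555,135,41);print("idx",i1,i0,np.degrees(np.arctan2(*(i1-i0)[1::-1])))
m=r(557,356,38);m2=r(565,382,38)
for nm,x in(("idx",i1),("idx0",i0),("mk",m),("mkbody",m2)):print(nm,x.round(1),(x-g)[:2]@e,(x-g)[:2]@n)
for nm,x in(("base c",a),("b",b),("a2",r(140,568,12))):print(nm,x.round(1),(x-g)[:2]@e,(x-g)[:2]@n)
print(np.linalg.inv(np.array(P["view"])).round(2)[:3,3])
E
```

```text
rail 236.51354082241483 -7.151775114181454
grip [485.3 337.   82. ] skirt [484.9 335.3  50. ]
bar yaw -42.703573744759936 44.58271503978201
ptr yaw -43.61789901731456
idx [628.91809765 287.47316147  41.        ] [637.35851848 346.02171627  41.        ] -98.2033028646601
idx [628.9 287.5  41. ] 148.68449328440937 -31.277757303555397
idx0 [637.4 346.   41. ] 149.7700599367364 27.86609713086037
mk [602.2 285.7  38. ] 122.3779507152102 -36.37830999178811
mkbody [599.8 276.7  38. ] 121.12173663685438 -45.62552278506927
base c [451.4 375.2  12. ] -38.33294417151189 33.644238598398296
b [686.1 345.7  12. ] 198.18059665090294 33.644238598398296
a2 [442.1 304.7  12. ] -38.78999030452667 -37.44461635292221
[523.18 410.5  468.78]
```

The wrist crop gives a consistent fit:
- **Base:** length 237 mm.
- **Knob:** about (485, 336.5), with the bar at yaw -43°.
- **Index line:** 149 mm along the rail (expected 150).
- **Marker:** about 122.5 mm along, so 27 mm nearer the knob.

The knob goes to about -1.16 rad, then back to about -0.54.

play_rows:
  motion:
    - [2,-3,-20,0.15,1]
    - [5,-6,-40,0.3,1]
    - [7.5,-8.5,-60,0.45,1]
    - [7.5,-8.5,-80,0.6,1]
    - [7.5,-8.5,-100,0.75,1]
    - [7.5,-8.5,-120,0.9,1]
    - [7.5,-8.5,-140,1.05,1]
    - [7.5,-8.5,-150,1.2,1]
    - [7.5,-8.5,-160,1.35,1]
    - [7.5,-8.5,-170,1.47,1]
    - [7.5,-8.5,-170,1.47,1]
    - [7.5,-8.5,-170,1.47,1]

```text
time: 4.15
tool_pos: [484.9, 335.4, 132.5]
eef_rot: [[-0.727, 0.687, 0.0], [0.687, 0.727, 0.0], [-0.0, 0.0, -1.0]]
wrist_force: [-0.4, 0.6, -0.1]
grip_width: 85.4
gripper_force: 0.0
```

```bash
python3 - <<'E'
from h import *
s=status.state();print(s["tool_pos"],s["eef_rot"],s["time"],s["joint_pos"])
P=optics.camera_params("wrist");im=optics.read_camera("wrist")
cv2.imwrite("pics/w2.png",im)
cv2.imwrite("pics/w2b.png",cv2.resize(im,(800,600)))
np.save("P2.npy",P,allow_pickle=True)
E
```

```text
[484.89229409 335.38342703 132.52927654] [[-7.26967208e-01  6.86672116e-01  2.89339160e-04]
 [ 6.86672148e-01  7.26967235e-01  1.25377864e-05]
 [-2.01730741e-04  2.07795702e-04 -9.99999958e-01]] 4.15 [ 3.04435893e+01  1.83901727e+01  1.01953352e+02 -9.01691271e-03
  5.96418193e+01 -1.61846002e+01]
```

View pics/w2b.png

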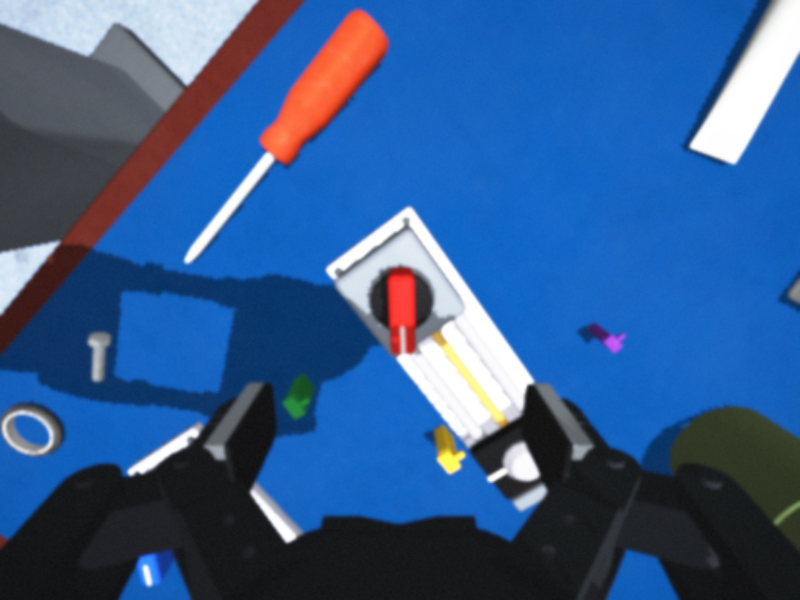

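```bash
python3 - <<'E'
from h import *
P=np.load("P2.npy",allow_pickle=True).item()
r=lambda u,v,z:ray(P,(u*.64,v*.64),z)
for nm,u,v,z in(("bar ends",401,268,82),("",403,350,82),("idx",490,478,41),("mktip",464,459,38),("mkbody",450,466,38)):print(nm,r(u,v,z).round(1))
E
```

```text
bar ends [464.5 355.9  82. ]
 [499.1 324.9  82. ]
idx [630.1 290.   41. ]
mktip [606.5 285.7  38. ]
mkbody [604.1 274.3  38. ]
```

The bar stands centred between the fingers (column 401 of 800) and aligned with them; I'll descend and grip.

play_rows:
  motion:
    - [-0.5,1,-20,0,1]
    - [-0.5,1,-40,0,1]
    - [-0.5,1,-59,0,1]
    - [-0.5,1,-59,0,1]
    - [-0.5,1,-59,0,0]
    - [-0.5,1,-59,0,0]
    - [-0.5,1,-59,0,0]
    - [-0.5,1,-59,0,0]
    - [-0.5,1,-59,0,0]
    - [-0.5,1,-59,0,0]
    - [-0.5,1,-59,0,0]
  grip_force: 50

```text
time: 5.3
tool_pos: [484.1, 337.5, 73.0]
eef_rot: [[-0.73, 0.684, 0.0], [0.684, 0.73, 0.0], [-0.0, 0.0, -1.0]]
wrist_force: [0.3, 0.0, -0.4]
grip_width: 0.1
gripper_force: 0.0
```

```bash
python3 - <<'E'
from h import *
s=status.state();print(s["grip_width"],s["gripper_force"],s["tool_pos"])
w=optics.read_camera("wrist");a=optics.read_camera("side")[150:300,180:380];b=optics.read_camera("scene")[130:280,130:330]
v=np.hstack([cv2.resize(w,(400,300)),cv2.resize(a,(400,300),interpolation=2)])
v=np.vstack([v,np.hstack([cv2.resize(b,(400,300),interpolation=2),cv2.resize(w[120:300,150:390],(400,300))])])
cv2.imwrite("pics/c.png",v)
E
```

```text
0.07846020888696283 0.0 [484.14783474 337.53257765  73.04827733]
```

View pics/c.png

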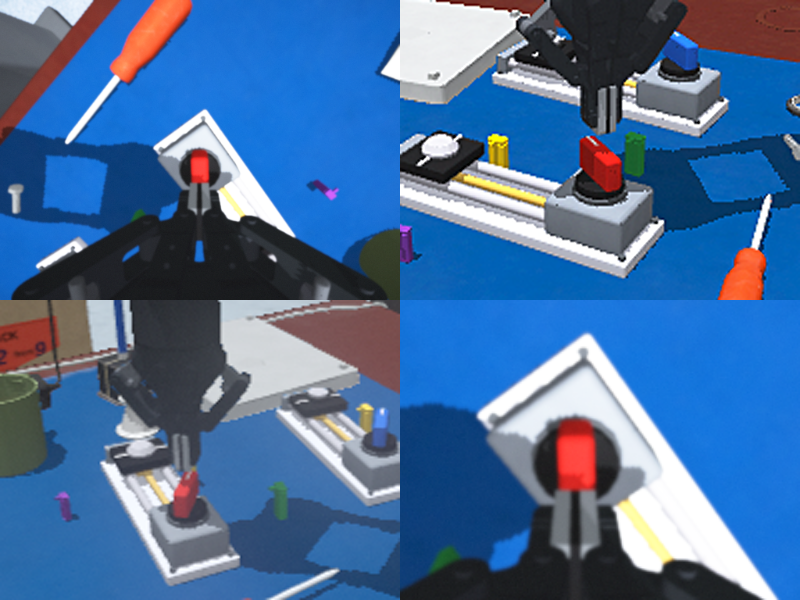

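```bash
python3 - <<'E'
from h import *
A=optics.camera_params("side");B=optics.camera_params("scene")
for X in((484,337.5,59),(484,337.5,73),(484,337.5,90)):print(X,proj(A,X),proj(B,X))
from scipy.optimize import least_squares
f=lambda a,b:least_squares(lambda X:np.r_[proj(A,X)-a,proj(B,X)-b],[484,337,70.])
for nm,a,b in(("tip",(283.5,215),(221.5,215)),("bartop ptr/mid",(280,223),(223.5,222)),):
  s=f(a,b);print(nm,s.x,s.fun)
P=optics.camera_params("wrist")
for z in(59,73,90):print(z,proj(P,(484,337.5,z)))
# bar triangulated from w1 and w2: centre top pixel
P1=np.load("P1.npy",allow_pickle=True).item();P2=np.load("P2.npy",allow_pickle=True).item()
a1=(202/4.7+225,476/4.7+70);a2=(402*.64,328*.64)
s=least_squares(lambda X:np.r_[proj(P1,X)-a1,proj(P2,X)-a2],[484,337,70.]);print("ptr inner end",s.x,s.fun)
a1=(188/4.7+225,470/4.7+70);a2=(402*.64,310*.64)
for n,p,q in(("skirtc",(188,455),(401,299)),("idx",(627,303),(490,478)),("mk",(557,356),(464,459))):
  a1=(p[0]/4.7+225,p[1]/4.7+70);a2=np.array(q)*.64
  s=least_squares(lambda X:np.r_[proj(P1,X)-a1,proj(P2,X)-a2],[484,337,50.]);print(n,s.x,s.fun)
E
```

```text
(484, 337.5, 59) [280.76152598 236.7645443 ] [223.10996695 230.94938528]
(484, 337.5, 73) [280.88286128 228.6302442 ] [222.71406659 224.57270192]
(484, 337.5, 90) [281.03283628 218.57594343] [222.22425424 216.68339796]
tip [478.80325076 341.10226012  98.1295395 ] [ 0.0802736   0.33933812  0.03056787 -0.43206455]
bartop ptr/mid [486.40259151 334.07635987  78.80853181] [ 0.22217328  0.92165391  0.08911545 -1.17531678]
59 [255.57149363 221.63467471]
73 [255.61751208 229.75148969]
90 [255.68332465 241.3596263 ]
ptr inner end [488.06970244 334.27691785  86.2476791 ] [-0.15435362 -0.28103541 -0.14922124  0.11396996]
skirtc [484.90054766 336.23447489  45.13798271] [-0.67322872 -1.08359144 -0.60948071  0.50767405]
idx [628.64618336 289.68343631  42.77847765] [-0.4741089  -0.97304141 -0.65676881  0.46258915]
mk [600.67196768 288.75585476  46.64766214] [-0.14985868 -0.32559403 -0.21219727  0.14397654]
```

The side and scene views show the closed tips just above the bar top (side 283,215; scene 221,215, which triangulates to z about 90), so they sit higher than nominal. I'll open, go 20 mm lower and close again.

play_rows:
  motion:
    - [0,0,0,0,1]
    - [0,0,0,0,1]
    - [0,0,0,0,1]
    - [0,0,0,0,1]
    - [0,0,0,0,1]
    - [0,0,-7,0,1]
    - [0,0,-14,0,1]
    - [0,0,-20,0,1]
    - [0,0,-20,0,0]
    - [0,0,-20,0,0]
    - [0,0,-20,0,0]
    - [0,0,-20,0,0]
    - [0,0,-20,0,0]
    - [0,0,-20,0,0]
  grip_force: 40

```text
time: 6.85
tool_pos: [484.7, 338.0, 53.5]
eef_rot: [[-0.73, 0.684, 0.001], [0.684, 0.73, 0.001], [-0.0, 0.002, -1.0]]
wrist_force: [1.1, 0.7, 1.0]
grip_width: 12.1
gripper_force: 39.6
```

```bash
python3 - <<'E'
from h import *
s=status.state();print(s["grip_width"],s["gripper_force"],s["tool_pos"],s["wrist_force"],s["ft_torque"],s["time"])
w=optics.read_camera("wrist")[120:300,150:390];a=optics.read_camera("side")[150:300,180:380];b=optics.read_camera("scene")[130:280,130:330]
cv2.imwrite("pics/d.png",np.hstack([cv2.resize(x,(266,200),interpolation=2) for x in(w,a,b)]))
E
```

```text
12.12933924267129 39.61041748523712 [484.6894756  337.9667219   53.51388786] [1.05677406 0.74862453 1.04850163] [ 0.09432551 -0.09301984  0.07969058] 6.85
```

View pics/d.png

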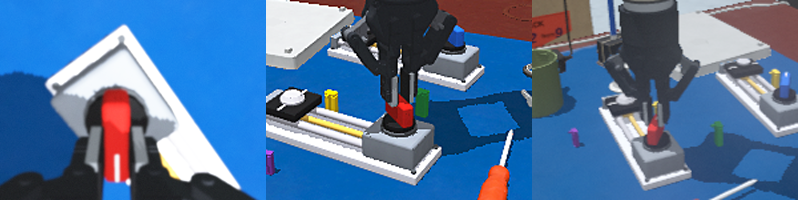

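Gripped (12 mm, 40 N on the bar; the wrist view shows it between the pads). Now winding counter-clockwise.

play_rows:
  motion:
    - [0,0,0,0.08,0]
    - [0,0,0,0.16,0]
    - [0,0,0,0.24,0]
    - [0,0,0,0.32,0]
    - [0,0,0,0.4,0]
    - [0,0,0,0.48,0]
    - [0,0,0,0.56,0]
    - [0,0,0,0.64,0]
    - [0,0,0,0.72,0]
    - [0,0,0,0.8,0]
    - [0,0,0,0.88,0]
    - [0,0,0,0.96,0]
    - [0,0,0,1.04,0]
    - [0,0,0,1.1,0]
    - [0,0,0,1.15,0]
    - [0,0,0,1.18,0]
    - [0,0,0,1.18,0]
    - [0,0,0,1.18,0]
  grip_force: 50

```text
time: 8.8
tool_pos: [484.8, 338.3, 53.5]
eef_rot: [[-0.911, -0.413, 0.001], [-0.413, 0.911, 0.002], [-0.002, 0.001, -1.0]]
wrist_force: [1.0, 3.6, 1.8]
grip_width: 11.4
gripper_force: 51.1
```

```bash
python3 - <<'E'
from h import *
s=status.state();print(s["grip_width"],s["gripper_force"],s["tool_pos"],s["wrist_force"],s["ft_torque"],s["time"],np.arctan2(*s["eef_rot"][1::-1,1]))
for c in("side","scene","wrist"):
  P=optics.camera_params(c);im=optics.read_camera(c);cv2.imwrite(f"pics/e_{c}.png",im)
  for n in("stage_red_index","marker_tip","stage_red_carriage"):
    for d in optics.find_in(c,n)[:3]: print(c,n,round(d["p"],2),np.round(d["centre"],1),proj(P,d["centre"]).round())
a=cv2.imread("pics/e_side.png")[185:275,180:320];b=cv2.imread("pics/e_scene.png")[170:270,180:280]
cv2.imwrite("pics/e.png",np.hstack([cv2.resize(a,(467,300),interpolation=2),cv2.resize(b,(300,300),interpolation=2)]))
E
```

```text
11.385719039478026 51.07595086097717 [484.79785978 338.29338727  53.54035791] [0.96718747 3.62279522 1.77839226] [ 0.52162789 -0.11007743 -0.10175523] 8.8 1.9970481802617939
side stage_red_index 0.86 [580.8 339.8  41.7] [223. 235.]
side marker_tip 0.63 [490.7 231.5  24.6] [298. 225.]
side marker_tip 0.48 [613.1 423.2  14.9] [180. 273.]
side stage_red_carriage 0.58 [582.3 339.2  44.2] [222. 234.]
scene stage_red_index 0.85 [577.1 338.3  38.5] [203. 219.]
scene marker_tip 0.66 [487.4 233.9  23.8] [268. 230.]
scene marker_tip 0.57 [599.5 413.   18.4] [166. 233.]
scene stage_red_carriage 0.72 [582.5 336.3  35.4] [203. 219.]
wrist stage_red_index 0.64 [597.8 300.5  42.8] [155. 324.]
wrist marker_tip 0.69 [592.9 274.3  10.9] [141. 284.]
wrist marker_tip 0.67 [492.7 231.9  35.9] [111. 171.]
```

View pics/e.png

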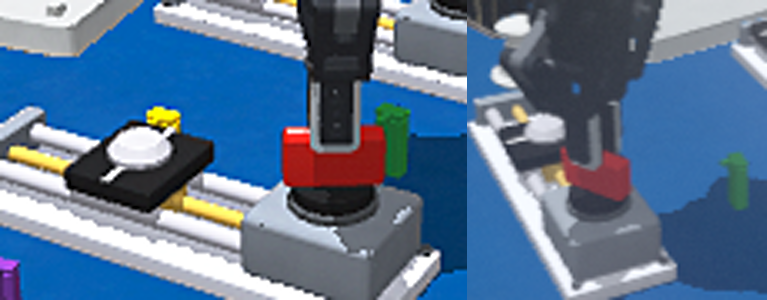

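The carriage has come about 43 mm towards the knob and is roughly 16 mm past the marker. I'll go slightly further, hold, then reverse out.

play_rows:
  motion:
    - [0,0,0,0.05,0]
    - [0,0,0,0.08,0]
    - [0,0,0,0.08,0]
    - [0,0,0,0.08,0]
    - [0,0,0,0.0,0]
    - [0,0,0,-0.08,0]
    - [0,0,0,-0.16,0]
    - [0,0,0,-0.24,0]
    - [0,0,0,-0.32,0]
    - [0,0,0,-0.4,0]
    - [0,0,0,-0.48,0]
    - [0,0,0,-0.54,0]
    - [0,0,0,-0.6,0]
    - [0,0,0,-0.63,0]
    - [0,0,0,-0.63,0]
    - [0,0,0,-0.63,0]

```text
time: 11.0
tool_pos: [484.8, 338.0, 53.5]
eef_rot: [[-0.98, 0.2, 0.001], [0.2, 0.98, 0.001], [-0.001, 0.001, -1.0]]
wrist_force: [0.4, 5.7, 5.7]
grip_width: 11.6
gripper_force: 51.4
```

play_rows:
  motion:
    - [0,0,0,0,0.5]
    - [0,0,0,0,1]
    - [0,0,0,0,1]
    - [0,0,0,0,1]
    - [0,0,0,0,1]
    - [0,0,30,0,1]
    - [0,0,70,0,1]
    - [0,0,110,0,1]
    - [15,-25,150,-0.15,1]
    - [30,-45,180,-0.3,1]
    - [45,-60,200,-0.45,1]
    - [45,-60,200,-0.6,1]
    - [45,-60,200,-0.6,1]
    - [45,-60,200,-0.6,1]

```text
time: 12.4
tool_pos: [528.4, 277.2, 252.2]
eef_rot: [[-0.697, 0.717, -0.002], [0.717, 0.697, -0.001], [0.001, -0.002, -1.0]]
wrist_force: [0.4, -0.6, -0.3]
grip_width: 85.4
gripper_force: 0.0
```

```bash
python3 - <<'E'
from h import *
s=status.state();print(s["tool_pos"],s["time"])
P=optics.camera_params("wrist");im=optics.read_camera("wrist");cv2.imwrite("pics/f.png",im);np.save("P3.npy",P,allow_pickle=True)
for n in("stage_red_index","marker_tip","stage_red_carriage","stage_red_grip"):
    for d in optics.find_in("wrist",n)[:3]: print(n,round(d["p"],2),np.round(d["centre"],1),proj(P,d["centre"]).round())
print(proj(P,(485,337,44)),proj(P,(607,300,40)))
u,v=proj(P,(570,315,40)).astype(int);x=min(max(u-85,0),512-170);y=min(max(v-63,0),384-126);print("off",x,y)
cv2.imwrite("pics/fc.png",cv2.resize(im[y:y+126,x:x+170],None,fx=4.7,fy=4.7,interpolation=2))
E
```

```text
[528.41181725 277.21535402 252.20199709] 12.4
stage_red_index 0.74 [601.4 318.6  40.2] [312. 182.]
marker_tip 0.72 [594.3 277.4  36.1] [287. 197.]
marker_tip 0.53 [611.9 417.1  24.2] [366. 136.]
marker_tip 0.48 [495.8 229.1  39.7] [216. 175.]
stage_red_carriage 0.91 [604.  323.3  41.7] [316. 181.]
stage_red_grip 0.73 [485.  339.4  80.3] [266. 112.]
[263.51007346 113.29525322] [305.02059705 193.24139282]
off 210 105
```

View pics/fc.png

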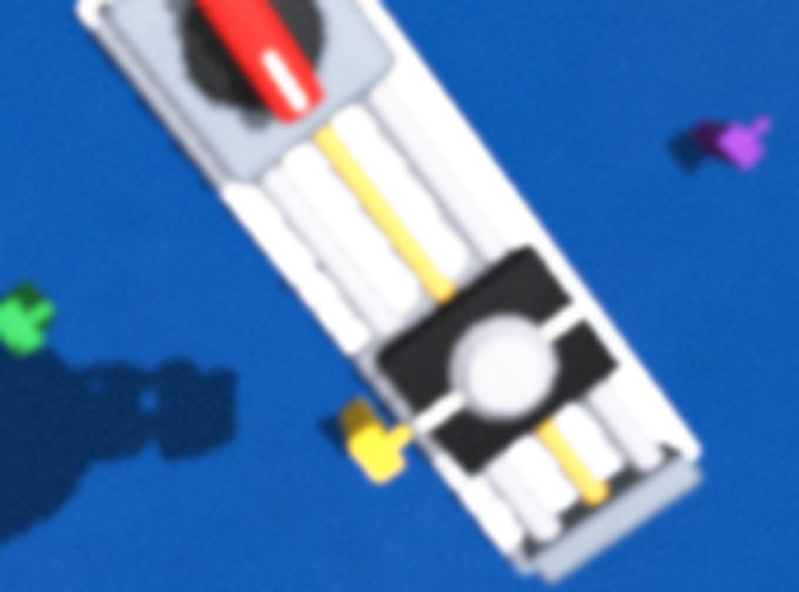

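```bash
python3 - <<'E'
from h import *
P=np.load("P3.npy",allow_pickle=True).item()
r=lambda u,v,z:ray(P,(u/4.7+210,v/4.7+105),z)[:2]
a,b=r(392,0,12),r(700,452,12);e=(b-a)/np.linalg.norm(b-a);print(np.degrees(np.arctan2(e[1],e[0])))
i,i0,m=r(417,420,41),r(580,312,41),r(409,432,38);w=[r(267,52,82),r(300,105,82)]
e=np.array([np.cos(np.radians(-7.5)),np.sin(np.radians(-7.5))])
print(i,i0,m,"idx-mk",(i-m)@e,(i0-m)@e,"bar yaw",np.degrees(np.arctan2(*(w[1]-w[0])[::-1])),"idx from knob",(i-[484.5,337])@e)
E
```

```text
-8.561018909702781
[601.33784411 292.53476819] [611.64538904 350.12428241] [603.41782624 287.79091328] idx-mk -2.6813849145444197 0.02103753904728542 bar yaw -12.312386575255276 idx from knob 121.64215755295687
```

Index line and marker tip are level within about 3 mm (crop 417,420 and 409,432). The knob angle (about -0.54) fits a screw driving outwards, and the gripper is clear.

```bash
python3 -c "
from station import job;print(job.sign_off())"
```

```text
the job is handed in; nothing more can be done
None
```

The job is handed in, with no verdict shown. By my estimates, the red slide was wound about 17–20 mm past the yellow marker, then brought back outwards, and its index line stands within about 3 mm of the marker with the gripper clear.

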